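Index the dosing arm one hole to the beaker

ROBOT

A 6-joint arm with a two-finger parallel gripper is mounted at the origin on a cart in front of the work surface, level with it; the furniture and walls round the work are solid. World frame = base frame: x ahead of the robot, y to its left, z up, the work surface at z = 0. Lengths are in m, angles in rad, forces in N, time in s.
With the tool pointing down it reaches from about 0.375 to 0.825 m from the base axis. Payload 5.5 kg.
Tool frame: the origin (TCP) lies at the centre of the arm's flange, where the gripper is bolted on; the fingertips stand 173 mm ahead of it and the grasp point (between the pads) lies 155 mm ahead of it; z points along the fingers, y is the line along which they close (so a half turn about z gives the same grasp; the last joint's range is limited). The gripper opens to 85 mm and grips with 20 to 120 N. Pads are 22 mm wide; open, the fingers measure 114 mm over their backs; the gripper's body (76 mm by 85 mm) begins 54 mm behind the grasp point. The pads swing forward as they close: fully open they stand 13 mm farther back than shut.
Start: joints at [-1.273, 0.314, -0.047, 1.21, 0, 1.571], TCP at [0.176, -0.574, 0.405] pointing down, gripper open.
Joint ranges: [-2.67, 2.67], [-0.69, 1.73], [-1.03, 1.25], [-2.08, 2.16], [-1.42, 1.45], [-3.14, 3.14]. Speed limits (rad/s): [2.39, 2.39, 3.01, 3.14, 3.14, 3.14].

INTERFACE

Orientations are given as a unit quaternion [x, y, z, w].
In Python, from cell import ctrl gives the robot as it stands. The module is installed in compiled form; this text tells all that it offers.
- The arm moves only by the tool arm_command, never from a script. Its argument "increments" is a list that holds one entry, the list of rows, each a list of 7 numbers: the turn, a rotation vector about the tool's x, y, z in rad, then the shift along the tool's x, y, z in mm, then the finger opening in mm, from 0 to 85.4. A call has 1 to 20 rows; each row is the pose to reach, as a shift and turn from the pose commanded when the call began, along the tool's axes at that moment; what a row does not reach only later rows make up. A row lasts 1/8 s, in which the tool goes at most 62.5 mm and 10.7 degrees, less where a joint would pass 70% of its speed; a pose out of reach is approached as far as the arm can. A call with a gripper value outside its range is refused whole. The fingers move at their own pace and stop on an object; "force" is the grip in N (left out, the last holds). Time passes only in rows, so rows that repeat a pose let the fingers close. It gives the time, the measured TCP pose, the force, the opening and the grip force at its end, in the units of the state.
- ctrl.get_state(): the state, without advancing time (a new reading comes with each control period).
- ctrl.get_image(name): name is "side" or "top" or "wrist"; returns a dict with "image" (420x560x3 uint8, red, green, blue), "intrinsics" (3x3 intrinsics, pixels), "rvec" (rotation vector, rad) and "tvec" (3), from world to camera coordinates, as OpenCV has them. Camera axes: x right, y down, z forward; pixel columns grow to the right and rows downward; lengths in m; the calibration is good to about 2 mm. A picture is of the moment at which its call begins. There is no depth.
- ctrl.job_done(): hands the job in; it is judged then, once.
The state is a dict: "t": time; "joints": joint angles; "joint_vel": joint speeds; "joint_efforts": joint torques, N m; "eef_pos": TCP position; "ee_rot": TCP orientation; "ft_force": force on the tool from outside, world axes, zero at the start; "torque": the same for the moment, N m; "grip_width": finger opening in m; "grip_force": force on a finger pad.
Only numpy, scipy, OpenCV 4.12 (cv2) and the standard library are available. Lean on these libraries where they do the work, as an engineer would, in place of code of your own. Each camera call takes 0.05 s, during which the arm holds its last target. There are 200 camera calls.

TASK

Hook a fingertip under the red pull ring of the dosing arm's spring index pin, lift the pin out of its hole, swing the arm just one hole so that its nozzle stands over the beaker, and let the pin drop fully home there. Ease it over by the ring without gripping or forcing it, and leave the beaker, the petri dish and everything else on the bench where they stand.

Things in the scene. Friction and masses are not known exactly. Their poses are not given: they have to be found in the camera images.
- pivot (a point): point on the dosing arm's vertical pivot, 60 mm above the bench, on a grey base fixed to the bench. Axes are the base's: x from the index holes to the glassware (roughly to the robot's left), y to the left of that, z up. Beaker and dish stand beyond the pivot on the 10 mm thick base, 130 mm from the pivot axis, 22.5 degrees either side of +x; which is on which side varies
- middle_hole (a point): mouth of the middle index hole, 170 mm from the pivot axis at the base's -x, where the pin starts; axes as the pivot's. The aluminium quadrant, 36 mm wide, top 26 mm above the bench, has five 12 mm holes on the 170 mm circle round the pivot, 22.5 degrees (0.393 rad, 66 mm) apart, two on either side of this one
- dosing_arm (a joint): angle of the blue arm about the pivot, rad; 0 at the start, positive counter-clockwise from above: at +0.393 the pin is one hole to the base's -y side and the nozzle over the station on the +y side; at -0.393 the reverse. Light friction (about 1 N at the ring); it stays where left and cannot turn with the pin in a hole. Front bar 26 mm wide, top 57 mm above the bench
- index_pin (a joint): lift of the spring index pin, m: 0 = home in a hole, 0.030 = stop. 10 mm pin with round end, at the front end of the arm, 170 mm from the pivot axis. It clears the quadrant above 0.012. The spring pulls down with 4 N at 0, 7 N at 0.020. Let go between holes, the pin rides on the quadrant (lift 0.012) and drops in by itself when brought within about 3 mm of a hole
- ring_center (a point): centre of the red pull ring, about 100 mm above the bench with the pin home, 18 mm from the pin's axis towards the pivot; rigid on the pin, rises and swings with it. Clear opening 50 mm, bar 7 mm thick. Axes turn with the arm: x level from pin to pivot, z up. The ring's plane leans 40 degrees back from upright, its top towards the pivot; the arm's bar is 43 mm below the centre
- ring_top (a point): centre of the ring's bar at its highest point, 22 mm above and 18 mm beyond (towards the pivot) the ring's centre: the part to lift by. A finger that points along the ring's +x and about 45 degrees down, coming from the side away from the pivot, passes square through the ring under this bar
- nozzle_tip (a point): tip of the brass nozzle, 84 mm above the bench, on the arm 130 mm from the pivot axis, opposite the pin. Above it a white dosing head, 28 mm thick, reaches 155 mm above the bench, on an upper blue bar 108 to 120 mm high
- beaker: loose small clear beaker, 52 mm across, 60 mm high; origin at the centre of its underside, z up; stands on one of the two stations of the base
- agar_dish: loose flat petri dish with lid and tan filling, 62 mm across, 15 mm high; origin at the centre of its underside, z up; stands on the other station
- vial: loose bystander, white capped vial 25 mm across, 53 mm high; origin at the centre of its underside
- dropper_bottle: loose bystander, brown dropper bottle 31 mm across, 86 mm high; origin at the centre of its underside
- lens_jar: loose bystander, clear jar with red lid, 78 mm across, 78 mm high; origin at the centre of its underside
- timer: loose bystander, white timer 62 x 62 x 20 mm; origin at the centre of its underside
- marker: loose bystander, black and blue marker pen 134 mm long, 17 mm thick, lying; origin under its middle
There are look-alikes about, which are no part of the job. Of the things that look like the beaker, the middle-sized one is meant.

How it is judged:
By the outcome, as a careful person would: the job done as asked, in the order asked, and still so for the second after the job is handed in, with the robot touching nothing.
It also fails if it takes over 43 s, if anything falls off the work surface, if the arm or the gripper's body presses on something with over 40 N, if the wrist force passes 120 N, or if a joint passes its speed limit or range.

## Working session

There is one attempt and no reset: what is moved stays moved. The work goes in short steps, Python scripts to look and compute and a tool call to move; the robot and the scene stay as the last step left them, time stands still between calls to the robot, and variables do not carry over. Pictures are saved under pics/ and viewed, at most 10 in all, crops included, and the job is handed in when it is done.

Besides the shell and the picture viewer there is one more tool, called after ">>>" as name(argument=value, ...), one argument or row to a line, values as JSON. arm_command: Moves the arm, as the interface text tells. Its arguments: {"type":"object","properties":{"increments":{"type":"array"},"force":{"type":"number"}},"required":["increments"]}

```bash
mkdir -p pics
cat > h.py <<'E'
import numpy as np,cv2
from scipy.spatial.transform import Rotation as R
from cell import ctrl
def cam(n):
    d=ctrl.get_image(n);d['R']=cv2.Rodrigues(np.array(d['rvec'],float))[0];d['t']=np.array(d['tvec'],float).ravel();d['K']=np.array(d['intrinsics'],float);return d
def ray(d,p):
    v=d['R'].T@np.linalg.inv(d['K'])@[p[0],p[1],1];return -d['R'].T@d['t'],v/np.linalg.norm(v)
def onz(d,p,z):
    c,v=ray(d,p);return c+v*(z-c[2])/v[2]
def tri(d1,p1,d2,p2):
    c1,v1=ray(d1,p1);c2,v2=ray(d2,p2)
    s=np.linalg.lstsq(np.c_[v1,-v2],c2-c1,rcond=None)[0];a=c1+s[0]*v1;b=c2+s[1]*v2
    return (a+b)/2,np.linalg.norm(a-b)
def proj(d,P):
    q=d['K']@(d['R']@np.array(P)+d['t']);return q[:2]/q[2]
def save(d,n):cv2.imwrite('pics/'+n,cv2.cvtColor(d['image'],cv2.COLOR_RGB2BGR))
E
python3 - <<'E'
from h import *
a=cam('top');save(a,'top.png');b=cam('side');save(b,'side.png')
np.set_printoptions(precision=3,suppress=True)
for d in(a,b):print(ray(d,(280,210)))
print(ctrl.get_state())
E
```

```text
(array([ 0.416, -0.02 ,  1.095]), array([ 0.131,  0.001, -0.991]))
(array([0.378, 1.193, 0.868]), array([ 0.129, -0.841, -0.525]))
{'t': 0.1, 'joints': array([-1.273,  0.314, -0.048,  1.21 ,  0.   ,  1.571]), 'joint_vel': array([-0.001,  0.   ,  0.002,  0.   ,  0.002, -0.001]), 'joint_efforts': array([ -0.001, -54.077,  34.054,   0.011,  -0.   ,   0.   ]), 'eef_pos': array([ 0.176, -0.573,  0.404]), 'ee_rot': array([ 0.989,  0.148, -0.   , -0.001]), 'ft_force': array([ 1.451, -0.777, -1.111]), 'torque': array([-0.027, -0.028,  0.015]), 'grip_force': 0.0, 'grip_width': 0.08537214420904923}
```

View pics/top.png

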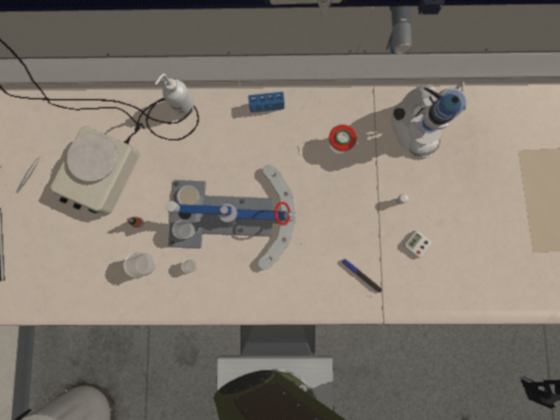

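View pics/side.png

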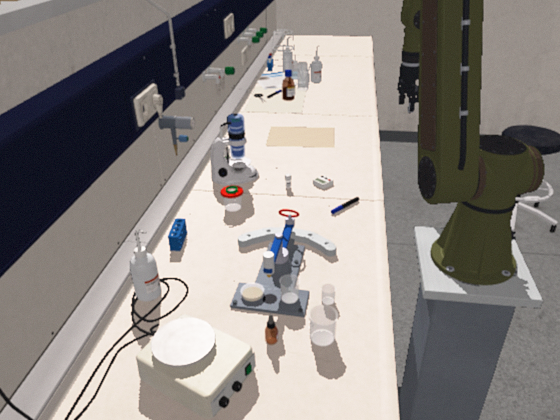

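The top view shows ring at (283,213), pivot (228,213), the clear beaker on the base at about (184,231), and the tan dish at (187,196). So the beaker is on the robot side (base +y), which makes the target +0.393 and the pin moves away from the robot. The look-alikes, at (188,267) and (139,265), stand off the base.

Run:
```python
from h import *
np.set_printoptions(precision=4,suppress=True)
a=cam('top');b=cam('side')
def red(d,box):
    x0,y0,x1,y1=box;h=cv2.cvtColor(d['image'],cv2.COLOR_RGB2HSV)
    m=(((h[...,0]<8)|(h[...,0]>172))&(h[...,1]>150)&(h[...,2]>80)).astype(np.uint8)
    k=np.zeros_like(m);k[y0:y1,x0:x1]=m[y0:y1,x0:x1]
    ys,xs=np.nonzero(k);return xs,ys
ra=red(a,(265,195,305,235));rb=red(b,(270,200,310,225))
e=[cv2.fitEllipse(cv2.convexHull(np.c_[r[0],r[1]].astype(np.float32))) for r in(ra,rb)];print(e)
for r in(ra,rb):print(r[0].min(),r[0].max(),r[1].min(),r[1].max())
c,err=tri(a,e[0][0],b,e[1][0]);print('ring',c,err)
# quadrant mask via brightness: print holes
cr=lambda d,x0,y0,x1,y1,s:cv2.resize(d['image'][y0:y1,x0:x1],None,fx=s,fy=s,interpolation=cv2.INTER_CUBIC)
A=cr(a,160,160,304,280,5);B=cr(b,225,200,345,320,5)
cv2.imwrite('pics/cA.png',A[...,::-1]);cv2.imwrite('pics/cB.png',B[...,::-1])
```

```text
[((282.0264892578125, 213.03733825683594), (14.815505981445312, 22.62912940979004), 175.24737548828125), ((288.0917053222656, 212.68484497070312), (6.685629367828369, 19.051027297973633), 98.88553619384766)]
275 289 202 224
279 298 209 216
ring [ 0.5401 -0.0244  0.1007] 0.000576175282112409
```

View pics/cA.png

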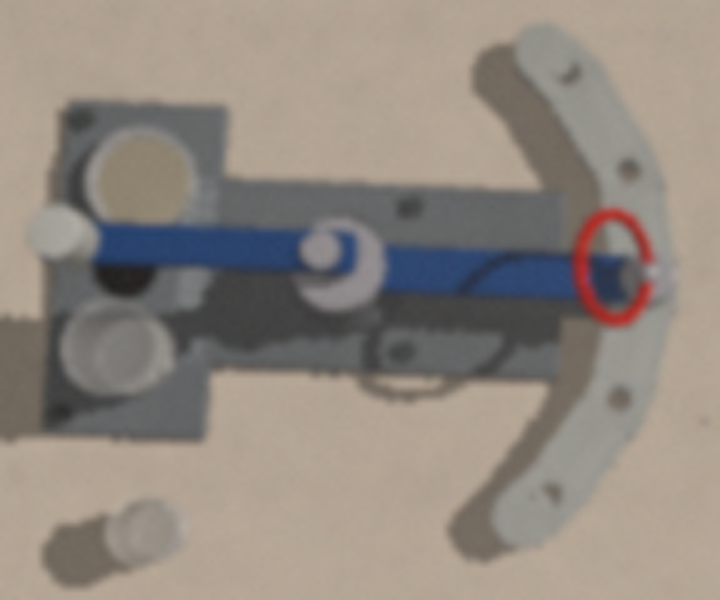

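The crop shows the beaker (tan-free, crop (115,350)) on the robot side, and four free holes at crop (570,70), (628,168), (620,398) and (550,492). The target hole is (628,168).

Run:
```python
from h import *
from scipy.optimize import least_squares
np.set_printoptions(precision=4,suppress=True)
a=cam('top')
px=np.array([(570,70),(628,168),(620,398),(550,492)])/5+160-.4
H=np.array([onz(a,p,.026)[:2] for p in px]);print(H)
k=np.array([-2,-1,1,2])*np.pi/8  # angle about pivot; -x base dir = phi ; far (+x world) = +arm rotation
f=lambda s:(np.c_[s[0]+.17*np.cos(s[2]-k),s[1]+.17*np.sin(s[2]-k)]-H).ravel()
s=least_squares(f,[.54,.13,-np.pi/2]).x;print('pivot',s,f(s).reshape(-1,2)*1e3)
P=s[:2];u=lambda t:np.array([np.cos(s[2]+t),np.sin(s[2]+t)])
for t in(0,np.pi/8):
    print(t,'pin',P+.17*u(t),'ring',P+.152*u(t),'ringtop',P+.134*u(t))
```

```text
[[ 0.6633 -0.0014]
 [ 0.606  -0.0342]
 [ 0.4752 -0.0287]
 [ 0.4231  0.0107]]
pivot [ 0.5487  0.1251 -1.6202] [[-0.4349  0.4701]
 [-0.0067 -0.7898]
 [ 0.8291  0.0849]
 [-0.3875  0.2348]]
0 pin [ 0.5403 -0.0447] ring [ 0.5412 -0.0267] ringtop [ 0.5421 -0.0087]
0.39269908169872414 pin [ 0.606 -0.035] ring [ 0.5999 -0.018 ] ringtop [ 0.5938 -0.0011]
```

```bash
cat >> h.py <<'E'
PV=np.array([.5487,.1251]);PHI=-1.6202
def goal(th,dep,lift,el=np.pi/4,side=0):
    """tool pose: arm angle th, fingertips dep beyond ring plane centre, lift added in z"""
    u=np.array([np.cos(PHI+th),np.sin(PHI+th)]);f=-u
    z=np.r_[f*np.cos(el),-np.sin(el)];x=np.r_[f[1],-f[0],0];y=np.cross(z,x)
    C=np.r_[PV+.152*u,.100+lift]
    return C+z*(dep-.173)+x*side, R.from_matrix(np.c_[x,y,z])
def inc(p0,r0,p,r):
    return np.r_[(r0.inv()*r).as_rotvec(),r0.inv().apply(p-p0)*1e3]
def now():
    s=ctrl.get_state();return np.array(s['eef_pos']),R.from_quat(s['ee_rot']),s
E
python3 - <<'E'
from h import *
np.set_printoptions(precision=3,suppress=True)
p,r,s=now();g=goal(0,-.06,0);print(g[0],g[1].as_quat(),inc(p,r,*g))
E
```

```text
[ 0.533 -0.191  0.265] [ 0.924 -0.023  0.009 -0.383] [   0.777    0.136    0.329  453.458 -260.515  139.744]
```

>>> arm_command(
  increments=[
    [[0.08, 0.014, 0.033, 45, -26, 14, 0], [0.16, 0.027, 0.066, 91, -52, 28, 0], [0.23, 0.041, 0.1, 136, -78, 42, 0], [0.31, 0.054, 0.13, 181, -104, 56, 0], [0.39, 0.068, 0.165, 227, -130, 70, 0], [0.47, 0.082, 0.2, 272, -156, 84, 0], [0.54, 0.095, 0.23, 317, -182, 98, 0], [0.62, 0.109, 0.26, 363, -208, 112, 0], [0.7, 0.122, 0.3, 408, -234, 126, 0], [0.777, 0.136, 0.329, 453, -260, 140, 0], [0.777, 0.136, 0.329, 453, -260, 140, 0], [0.777, 0.136, 0.329, 453, -260, 140, 0], [0.777, 0.136, 0.329, 453, -260, 140, 0], [0.777, 0.136, 0.329, 453, -260, 140, 0]],
  ],
)

```text
t: 2.0
eef_pos: [0.5325, -0.193, 0.2653]
ee_rot: [0.924, -0.023, 0.01, -0.382]
ft_force: [-0.9, 0.6, -0.5]
grip_width: 0.0002
grip_force: 0.0
```

Run:
```python
from h import *
np.set_printoptions(precision=3,suppress=True)
p,r,s=now();g=goal(0,-.06,0);print(s['t'],p,s['joints'],s['ft_force'],s['grip_width'],inc(p,r,*g))
w=cam('wrist');save(w,'w1.png');b=cam('side');B=cv2.resize(b['image'][140:280,200:380],None,fx=4,fy=4,interpolation=cv2.INTER_CUBIC)
cv2.imwrite('pics/s1.png',B[...,::-1])
```

```text
2.0 [ 0.532 -0.193  0.265] [-0.524  0.562 -0.141  1.294  0.68   2.516] [-0.93   0.597 -0.452] 0.0001939187250999462 [ 0.001 -0.001 -0.     0.481 -0.875  1.599]
```

View pics/w1.png

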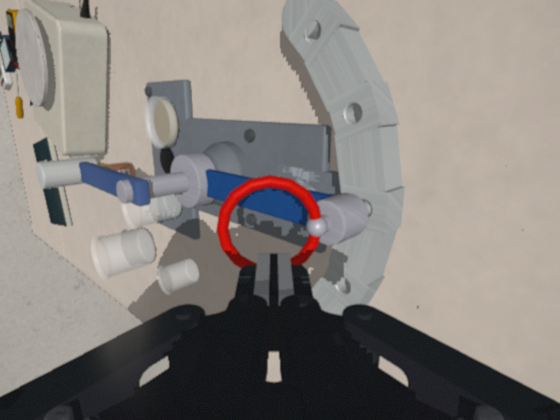

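View pics/s1.png

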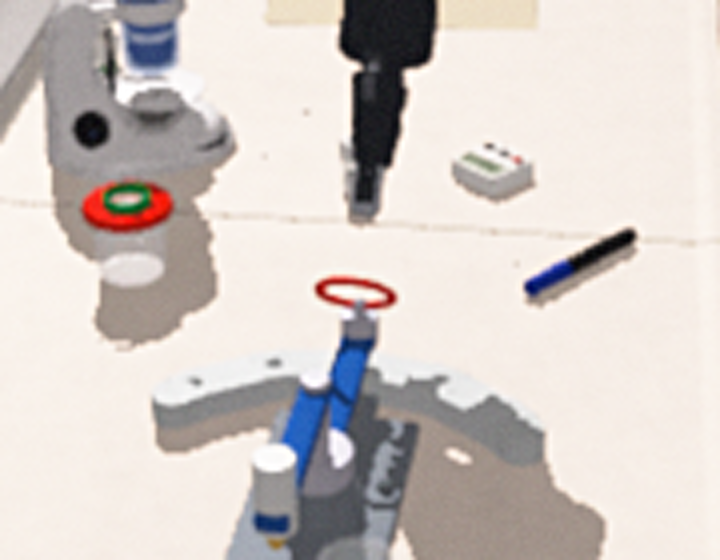

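The wrist view shows the ring at (270,225) with the closed fingers at (273,260) in line with it. The side view shows the tool on the arm's line, about 60 mm short of the ring.

Run:
```python
from h import *
np.set_printoptions(precision=4,suppress=True)
w=cam('wrist');a=cam('top');b=cam('side')
def red(d,box):
    x0,y0,x1,y1=box;h=cv2.cvtColor(d['image'],cv2.COLOR_RGB2HSV)
    m=(((h[...,0]<8)|(h[...,0]>172))&(h[...,1]>150)&(h[...,2]>60)).astype(np.uint8)
    k=np.zeros_like(m);k[y0:y1,x0:x1]=m[y0:y1,x0:x1];ys,xs=np.nonzero(k)
    return cv2.fitEllipse(cv2.convexHull(np.c_[xs,ys].astype(np.float32)))
e=red(w,(200,160,340,290));f=red(b,(270,200,310,225));g=red(a,(265,195,305,235));print(e,f,g)
print(tri(w,e[0],b,f[0]),tri(w,e[0],a,g[0]),tri(b,f[0],a,g[0]))
p,r,s=now()
print('tip px',proj(w,p+r.apply([0,0,.173])),'ring in tool',[r.inv().apply(tri(w,e[0],d,q[0])[0]-p)*1e3 for d,q in((b,f),(a,g))])
```

```text
((269.2637634277344, 225.27090454101562), (98.77982330322266, 104.7865982055664), 80.42557525634766) ((288.2010192871094, 212.78028869628906), (6.396848201751709, 19.21988868713379), 97.87593078613281) ((281.9737854003906, 212.49468994140625), (14.787965774536133, 21.38747215270996), 175.3220977783203)
(array([ 0.5405, -0.0243,  0.1004]), np.float64(0.0008891606394918639)) (array([ 0.5411, -0.0244,  0.1005]), np.float64(0.00028548041488535997)) (array([ 0.5406, -0.0244,  0.1005]), np.float64(0.0012211749629064813))
tip px [274.3291 272.0148] ring in tool [array([ -0.6232,  -2.8176, 235.3384]), array([  0.0435,  -2.9109, 235.1609])]
```

>>> arm_command(
  increments=[
    [[0, 0, 0, 0, -3, 12, 0], [0, 0, 0, 0, -3, 24, 0], [0, 0, 0, 0, -3, 36, 0], [0, 0, 0, 0, -3, 48, 0], [0, 0, 0, 0, -3, 60, 0], [0, 0, 0, 0, -3, 70, 0], [0, 0, 0, 0, -3, 80, 0], [0, 0, 0, 0, -3, 80, 0], [0, 0, 0, 0, -3, 80, 0]],
  ],
)

```text
t: 3.38
eef_pos: [0.5358, -0.1336, 0.2104]
ee_rot: [0.924, -0.023, 0.009, -0.382]
ft_force: [0.9, 0.6, -0.1]
grip_width: -0.0001
grip_force: 0.0
```

Run:
```python
from h import *
np.set_printoptions(precision=4,suppress=True)
w=cam('wrist');b=cam('side')
B=cv2.resize(b['image'][180:250,250:330],None,fx=6,fy=6,interpolation=cv2.INTER_CUBIC)
W=w['image'][100:420,140:400];W=cv2.resize(W,None,fx=420/320,fy=420/320)
B=B[:420];cv2.imwrite('pics/c2.png',np.hstack([W,B])[:,:800,::-1])
p,r,s=now();print(s['ft_force'],(r.inv()).apply([0,0,1]),r.inv().apply([1,0,0]),r.inv().apply(np.array([.5408,-.0244,.1005])-p)*1e3)
```

```text
[-0.0828 -0.1133  0.5598] [ 0.0003 -0.7067 -0.7075] [ 0.9988 -0.0348  0.0353] [ -0.5454   0.2454 155.266 ]
```

View pics/c2.png

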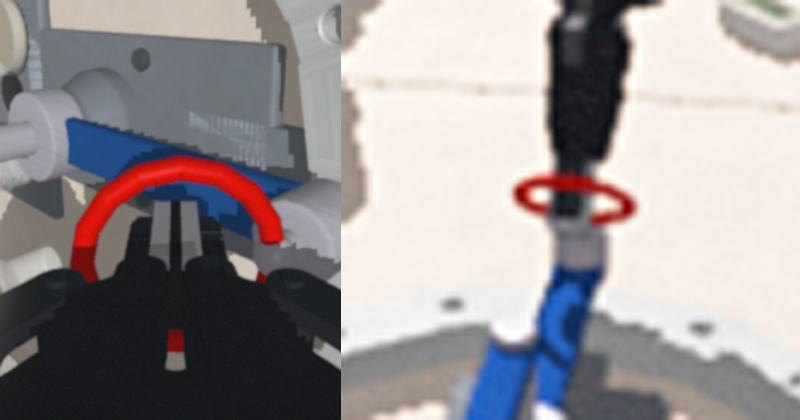

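The fingertips stand through the ring (side crop near (570,215)) with no contact force. Now lift.

>>> arm_command(
  increments=[
    [[0, 0, 0, 0, -3, -3, 0], [0, 0, 0, 0, -6, -6, 0], [0, 0, 0, 0, -8, -8, 0], [0, 0, 0, 0, -10, -10, 0], [0, 0, 0, 0, -12, -12, 0], [0, 0, 0, 0, -14, -14, 0], [0, 0, 0, 0, -14, -14, 0]],
  ],
)

```text
t: 4.35
eef_pos: [0.5356, -0.1338, 0.2299]
ee_rot: [0.924, -0.023, 0.009, -0.382]
ft_force: [-1.1, -3.9, -5.0]
grip_width: -0.0002
grip_force: 2.8
```

```bash
cat >> h.py <<'E'
def red(d,box):
    x0,y0,x1,y1=[int(v) for v in box];h=cv2.cvtColor(d['image'],cv2.COLOR_RGB2HSV)
    m=(((h[...,0]<8)|(h[...,0]>172))&(h[...,1]>150)&(h[...,2]>60)).astype(np.uint8)
    k=np.zeros_like(m);k[y0:y1,x0:x1]=m[y0:y1,x0:x1];ys,xs=np.nonzero(k)
    return np.r_[xs.min(),xs.max(),ys.min(),ys.max()],cv2.fitEllipse(cv2.convexHull(np.c_[xs,ys].astype(np.float32)))[0]
def ring(c):
    "ring centre from side and top, near guess c; arm angle and lift with it"
    o=[]
    for n in('side','top'):
        d=cam(n);q=proj(d,c);h=20 if n=='side' else 24
        bb,e=red(d,(q[0]-h,q[1]-h*.7,q[0]+h,q[1]+h*.7+5));o+=[d,e]
    P,er=tri(*o);v=P[:2]-PV
    return P,er,np.arctan2(v[1],v[0])-PHI,P[2]-.1005
E
python3 - <<'E'
from h import *
np.set_printoptions(precision=4,suppress=True)
print(ring([.5405,-.0244,.112]));p,r,s=now();print(s['ft_force'],p)
E
```

```text
(array([ 0.5397, -0.0241,  0.107 ]), np.float64(0.0007279619140949967), np.float64(-0.010697276141949708), np.float64(0.0064997685316804665))
[ 0.3083 -3.482  -4.8866] [ 0.5356 -0.1337  0.2298]
```

>>> arm_command(
  increments=[
    [[0, 0, 0, 0, -2, -2, 0], [0, 0, 0, 0, -4, -4, 0], [0, 0, 0, 0, -6, -6, 0], [0, 0, 0, 0, -8, -8, 0], [0, 0, 0, 0, -9, -9, 0], [0, 0, 0, 0, -9, -9, 0]],
  ],
)

```text
t: 5.2
eef_pos: [0.5356, -0.1336, 0.2429]
ee_rot: [0.924, -0.023, 0.009, -0.382]
ft_force: [-1.0, -5.0, -7.0]
grip_width: 0.0004
grip_force: 3.8
```

Run:
```python
from h import *
np.set_printoptions(precision=4,suppress=True)
P=ring([.5405,-.0244,.12]);print(P);p,r,s=now();print(s['t'],s['ft_force'],p)
t0=0
def swing(t):
    Q=R.from_rotvec([0,0,t]);pp=np.r_[PV,0]+Q.apply(p-np.r_[PV,0]);return inc(p,r,pp,Q*r)
for t in np.linspace(0,np.pi/8,11)[1:]:print(swing(t).round(3))
```

```text
(array([ 0.5403, -0.021 ,  0.1222]), np.float64(0.0021061325600087877), np.float64(-0.008070993744661026), np.float64(0.02171527943855625))
5.3 [-0.9298 -5.4461 -7.7686] [ 0.5356 -0.1336  0.2427]
[-0.    -0.028 -0.028 10.17  -0.134  0.127]
[-0.    -0.055 -0.056 20.325 -0.55   0.537]
[-0.    -0.083 -0.083 30.449 -1.248  1.228]
[-0.    -0.111 -0.111 40.526 -2.227  2.198]
[-0.    -0.139 -0.139 50.542 -3.486  3.448]
[-0.    -0.166 -0.167 60.481 -5.021  4.975]
[-0.    -0.194 -0.195 70.326 -6.832  6.776]
[-0.    -0.222 -0.222 80.064 -8.915  8.848]
[ -0.     -0.25   -0.25   89.679 -11.266  11.19 ]
[ -0.     -0.277  -0.278  99.157 -13.883  13.796]
```

Lift is about 0.021 by vision and force, so the pin is clear. Swing to about 90%.

>>> arm_command(
  increments=[
    [[0, -0.014, -0.014, 5, 0, 0, 0], [0, -0.028, -0.028, 10.2, -0.1, 0.1, 0], [0, -0.055, -0.056, 20.3, -0.5, 0.5, 0], [0, -0.083, -0.083, 30.4, -1.2, 1.2, 0], [0, -0.111, -0.111, 40.5, -2.2, 2.2, 0], [0, -0.139, -0.139, 50.5, -3.5, 3.5, 0], [0, -0.166, -0.167, 60.5, -5.0, 5.0, 0], [0, -0.194, -0.195, 70.3, -6.8, 6.8, 0], [0, -0.222, -0.222, 80.1, -8.9, 8.9, 0], [0, -0.236, -0.236, 84.9, -10.0, 10.0, 0], [0, -0.25, -0.25, 89.7, -11.2, 11.2, 0], [0, -0.25, -0.25, 89.7, -11.2, 11.2, 0], [0, -0.25, -0.25, 89.7, -11.2, 11.2, 0]],
  ],
)

```text
t: 6.92
eef_pos: [0.6262, -0.1221, 0.2428]
ee_rot: [0.913, 0.14, -0.058, -0.378]
ft_force: [2.1, -3.2, -8.5]
grip_width: -0.0002
grip_force: 3.0
```

Run:
```python
from h import *
np.set_printoptions(precision=4,suppress=True)
def c(t):
    u=PHI+t;return np.r_[PV+.152*np.array([np.cos(u),np.sin(u)]),.121]
P=ring(c(.345));print(P,c(.345));p,r,s=now();print(s['t'],s['ft_force'],p)
a=cam('top');b=cam('side')
A=cv2.resize(a['image'][160:260,200:320],None,fx=4,fy=4);B=cv2.resize(b['image'][180:280,240:320],None,fx=4,fy=4)
cv2.imwrite('pics/c3.png',np.hstack([A,B])[...,::-1])
def swing(t):
    Q=R.from_rotvec([0,0,t]);pp=np.r_[PV,0]+Q.apply(p-np.r_[PV,0]);return inc(p,r,pp,Q*r)
for t in (.01,.02,.03,.04,.05,.06):print(t,swing(t).round(3))
```

```text
(array([ 0.5917, -0.0181,  0.1191]), np.float64(0.0014706003192925664), np.float64(0.3413847861321371), np.float64(0.018551553917673075)) [ 0.593  -0.0203  0.121 ]
7.025 [ 2.4155 -3.0039 -8.1145] [ 0.6261 -0.1222  0.243 ]
0.01 [ 0.    -0.007 -0.007  2.591 -0.007  0.009]
0.02 [ 0.    -0.014 -0.014  5.181 -0.033  0.036]
0.03 [ 0.    -0.021 -0.021  7.771 -0.077  0.081]
0.04 [ 0.    -0.028 -0.028 10.36  -0.14   0.145]
0.05 [ 0.    -0.035 -0.035 12.949 -0.22   0.227]
0.06 [ 0.    -0.042 -0.042 15.535 -0.319  0.327]
```

View pics/c3.png

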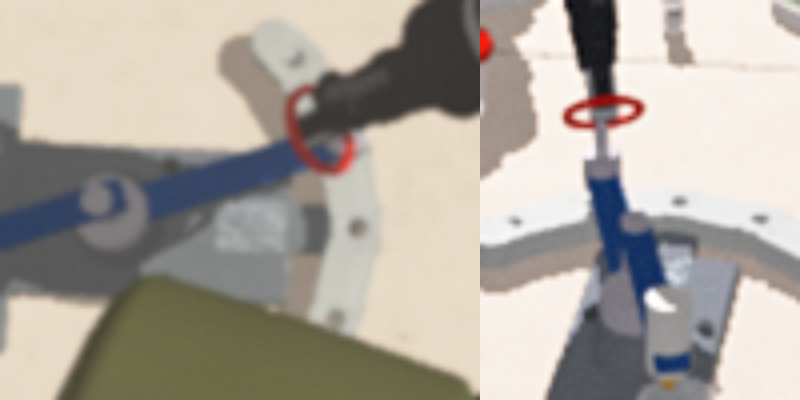

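The arm is at about 0.35 by vision, with the pin lifted and near the target. Finish the swing.

>>> arm_command(
  increments=[
    [[0, -0.007, -0.007, 2.6, 0, 0, 0], [0, -0.014, -0.014, 5.2, 0, 0, 0], [0, -0.021, -0.021, 7.8, -0.1, 0.1, 0], [0, -0.028, -0.028, 10.4, -0.1, 0.1, 0], [0, -0.03, -0.03, 10.9, -0.1, 0.1, 0], [0, -0.03, -0.03, 10.9, -0.1, 0.1, 0], [0, -0.03, -0.03, 10.9, -0.1, 0.1, 0]],
  ],
)

```text
t: 8.0
eef_pos: [0.6365, -0.1187, 0.2428]
ee_rot: [0.91, 0.159, -0.066, -0.377]
ft_force: [1.2, -2.8, -7.0]
grip_width: 0.0003
grip_force: 3.2
```

Run:
```python
from h import *
np.set_printoptions(precision=4,suppress=True)
def c(t):
    u=PHI+t;return np.r_[PV+.152*np.array([np.cos(u),np.sin(u)]),.121]
P=ring(c(.39));print(P,c(.39));p,r,s=now();print(s['t'],s['ft_force'],p,r.as_matrix()[:,2])
v=p[:2]-PV;print('tool ang',np.arctan2(v[1],v[0])-PHI)
```

```text
(array([ 0.5974, -0.0161,  0.1179]), np.float64(0.0032119524824422794), np.float64(0.3816897094128995), np.float64(0.017443212492357946)) [ 0.5995 -0.0182  0.121 ]
8.1 [ 2.1738 -2.6229 -8.2947] [ 0.6365 -0.1187  0.2428] [-0.2401  0.6649 -0.7073]
tool ang 0.3949971062746136
```

>>> arm_command(
  increments=[
    [[0, 0, 0, 0, 2, 2, 0], [0, 0, 0, 0, 4, 4, 0], [0, 0, 0, 0, 6, 6, 0], [0, 0, 0, 0, 8, 8, 0], [0, 0, 0, 0, 10, 10, 0], [0, 0, 0, 0, 12, 12, 0], [0, 0, 0, 0, 14, 14, 0], [0, 0, 0, 0, 16, 16, 0], [0, 0, 0, 0, 18, 18, 0], [0, 0, 0, 0, 20, 20, 0], [0, 0, 0, 0, 22, 22, 0], [0, 0, 0, 0, 22, 22, 0]],
  ],
)

```text
t: 9.6
eef_pos: [0.6363, -0.1186, 0.2113]
ee_rot: [0.91, 0.159, -0.066, -0.377]
ft_force: [-0.0, -0.4, -0.1]
grip_width: -0.0003
grip_force: 0.0
```

Run:
```python
from h import *
np.set_printoptions(precision=4,suppress=True)
def c(t):
    u=PHI+t;return np.r_[PV+.152*np.array([np.cos(u),np.sin(u)]),.105]
P=ring(c(.39));print(P,c(.39));p,r,s=now();print(s['t'],s['ft_force'],p)
w=cam('wrist');b=cam('side')
B=cv2.resize(b['image'][180:250,250:330],None,fx=6,fy=6,interpolation=cv2.INTER_CUBIC)
W=w['image'][100:420,140:400];W=cv2.resize(W,None,fx=420/320,fy=420/320)
cv2.imwrite('pics/c4.png',np.hstack([W,B])[:,:800,::-1])
```

```text
(array([ 0.6097, -0.0192,  0.1013]), np.float64(0.021081142194284114), np.float64(0.44926574188346713), np.float64(0.0008280024254055107)) [ 0.5995 -0.0182  0.105 ]
9.7 [-0.6621  0.0239 -0.2223] [ 0.6364 -0.1187  0.2116]
```

View pics/c4.png

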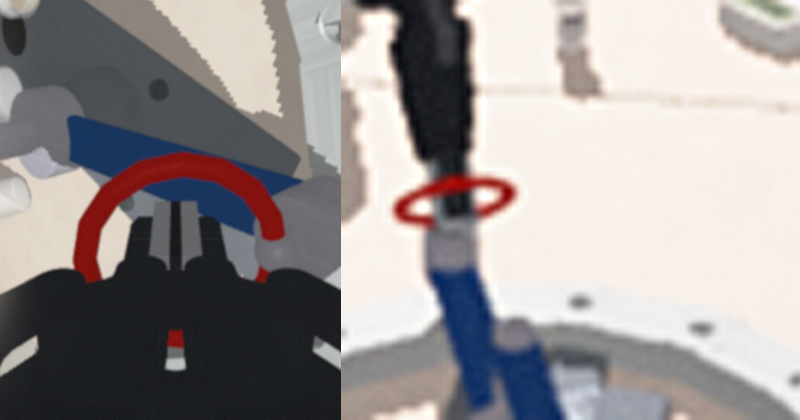

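The pin appears home: the ring sits against the fingers just as at the start (wrist crop, ring top at (180,165)) and there is no force. Withdraw and verify.

>>> arm_command(
  increments=[
    [[0, 0, 0, 0, 0, -8, 0], [0, 0, 0, 0, 0, -18, 0], [0, 0, 0, 0, 0, -30, 0], [0, 0, 0, 0, 0, -45, 0], [0, 0, 0, 0, 0, -60, 0], [0, 0, 0, 0, 0, -80, 0], [0, 0, 0, 0, 0, -100, 0], [0, 0, 0, 0, 0, -120, 0], [0, 0, 0, 0, 0, -120, 0], [0, 0, 0, 0, 0, -120, 0]],
  ],
)

```text
t: 11.05
eef_pos: [0.6652, -0.1985, 0.2961]
ee_rot: [0.91, 0.159, -0.066, -0.377]
ft_force: [-0.2, -0.0, -1.0]
grip_width: -0.0001
grip_force: 0.0
```

Run:
```python
from h import *
np.set_printoptions(precision=4,suppress=True)
t=np.pi/8;u=PHI+t;c=np.r_[PV+.152*np.array([np.cos(u),np.sin(u)]),.1005]
w=cam('wrist');b=cam('side');a=cam('top')
q=proj(w,c);e=red(w,(q[0]-70,q[1]-70,q[0]+70,q[1]+70))[1]
q=proj(b,c);f=red(b,(q[0]-20,q[1]-10,q[0]+20,q[1]+12))[1]
P,er=tri(w,e,b,f);v=P[:2]-PV;print(P,c,er,'ang',np.arctan2(v[1],v[0])-PHI,'lift',P[2]-.1005)
A=cv2.resize(a['image'][150:270,150:320],None,fx=2.4,fy=2.4);B=cv2.resize(b['image'][180:330,220:350],None,fx=2.88*.667,fy=2.88*.667)
h=A.shape[0];B=cv2.resize(B,(int(B.shape[1]*h/B.shape[0]),h))
cv2.imwrite('pics/c5.png',np.hstack([A,B])[...,::-1]);p,r,s=now();print(s['t'],s['ft_force'])
```

```text
[ 0.5988 -0.0152  0.1002] [ 0.5999 -0.018   0.1005] 0.0007457291311616724 ang 0.39245755958612416 lift -0.0003294110828908764
11.2 [-0.7724  0.2033  0.4717]
```

View pics/c5.png

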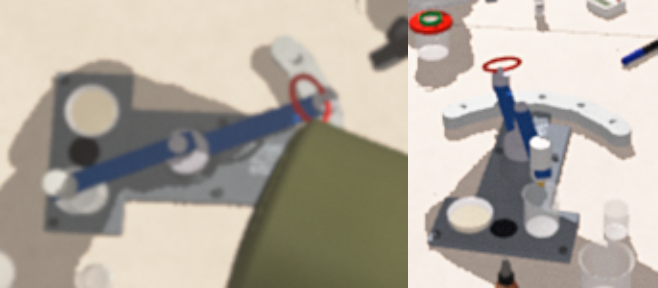

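The pin is home: lift is about 0 and the angle is 0.392. The pictures show the nozzle over the beaker (side crop (540,190)), the glassware undisturbed and the gripper clear.

```bash
python3 -c "
from cell import ctrl
print(ctrl.job_done())"
```

```text
the job is handed in; nothing more can be done
None
```

The dosing arm was swung one hole by its pull ring to +0.392 rad, the pin dropped home there with the nozzle over the beaker, the gripper is clear of everything, and the job was handed in after about 11 s of robot time.

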